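Close the supply case: flap down, then cover

ROBOT

A 6-joint arm with a two-finger parallel gripper is mounted at the origin on the work surface. World frame = base frame: x ahead of the robot, y to its left, z up, the work surface at z = 0. Lengths are in mm, angles in rad, forces in N, time in s.
With the tool pointing down it reaches from about 375 to 975 mm from the base axis. Payload 3.8 kg.
Tool frame: the origin (TCP) lies between the finger pads; the fingertips stand 25 mm ahead of it and the grasp point (between the pads) lies 6 mm ahead of it (finger_overhang is the distance from the TCP to the fingertips, in mm); x points along the fingers, y is the direction in which the jaws open and shut, and the axes are right-handed (so a half turn about x gives the same grasp; the last joint's range is limited). The gripper opens to 88 mm and grips with 3 to 60 N. Pads are 18 mm wide; open, the fingers measure 123 mm over their backs; the gripper's body (75 mm by 187 mm) begins 45 mm behind the grasp point.
Start: joints at [-1.209, 0.264, 1.604, -0, 1.274, -0.037], TCP at [262.105, -622.028, 263.706] pointing down, gripper open.
Joint ranges: [-2.63, 2.63], [-0.94, 2.18], [0.31, 2.57], [-1.31, 4.45], [0, 2.66], [-2.55, 2.55]. Speed limits (rad/s): [2.57, 2.57, 3.14, 3.14, 3.14, 3.14].

INTERFACE

Orientations are given as a unit quaternion [x, y, z, w].
In Python, from bench import read_state, capture, close_job, finger_overhang gives the robot as it stands. The module is installed in compiled form; this text tells all that it offers.
- The arm moves only by the tool play_rows, never from a script. Its argument "rows" is a list of rows, each a list of 7 numbers: the turn, a rotation vector about the world's x, y, z in rad, then the shift along the world's x, y, z in mm, then the gripper command: -1 is fully open, 1 is shut, values between are in proportion. In form: [[wx, wy, wz, tx, ty, tz, fingers], ...]. A call has 1 to 12 rows; each row is the pose to reach, as a shift and turn from the pose measured when the call began; what a row does not reach only later rows make up. A row lasts 1/10 s, in which the tool goes at most 50 mm and 8.59 degrees, less where a joint would pass 70% of its speed; a pose out of reach is approached as far as the arm can. A call with a gripper value outside its range is refused whole. The fingers move at their own pace and stop on an object; "grip_force" is the grip in N (left out, the last holds). Time passes only in rows, so rows that repeat a pose let the fingers close. It gives the time, the measured TCP pose, the force and the opening at its end, in the units of the state.
- read_state(): the state, without advancing time (a new reading comes with each control period).
- capture(name): name is "scene" or "top" or "wrist"; returns a dict with "image" (420x560x3 uint8, red, green, blue), "fx", "fy", "cx", "cy" (pixels), "pose" (4x4, takes a point from camera to world coordinates). Camera axes: x right, y down, z forward; pixel columns grow to the right and rows downward; lengths in mm; the calibration is good to about 2 mm. A picture is of the moment at which its call begins. There is no depth.
- close_job(): hands the job in, once; it reports no verdict.
The state is a dict: "clock": time; "q": joint angles; "joint_vel": joint speeds; "joint_torque": joint torques, N m; "eef_pos": TCP position; "orientation": TCP orientation; "wrist_force": force on the tool from outside, world axes, zero at the start; "torque": the same for the moment, N m; "finger_gap": opening from 0.0 (shut) to 1.0 (fully open).
Only numpy, scipy, OpenCV 4.12 (cv2) and the standard library are available. Lean on these libraries where they do the work, as an engineer would, in place of code of your own. Each camera call takes 0.05 s, during which the arm holds its last target.

TASK

Close up the wooden supply case on the cutting mat: first push its upright orange flap down flat over the pencils while the cover still stands open, then push the cover over until it is fully shut. Only push with the fingers: do not pick up, tip or shove the case, and leave the eraser in it and everything else on the table where it is.

Things in the scene. Friction and masses are not known exactly. Their poses are not given: they have to be found in the camera images.
- case: Open-topped plywood case, loose on the table, 2.3 to 2.9 kg in all, outside 240 (its x) x 190 (its y) x 60 mm high, walls and floor 8 mm. Origin: centre of underside; z up. Flap hinged along the -y wall, cover along the +y wall. Pencils lie fixed in the -y half; a divider (4 mm thick, top 44 mm above the table) runs along x at y = 24 mm. It slides if pushed sideways with over 10 N or so.
- flap (a joint): Angle of the orange plastic flap, rad: 0 = folded flat over the pencils (upper face 50 mm above the table, 10 mm below the rim), 1.57 = upright, stop at 1.75; starts at 1.35 to 1.65. 210 mm wide (case x), 100 mm from hinge to free edge, 4 mm thick. Stiff hinge: it stays where it is left; 0.5 to 1 N at the free edge moves it. Folding, the free edge swings towards the case's +y.
- flap_hinge (a point): Mid-width point of the flap's hinge axis, which runs along the case's x at y = -83, z = 46 mm in the case's frame. The flap's 4 mm thickness lies on the outer side of the axis. Push on that outer face: it looks to the case's -y when upright and is on top when folded.
- flap_edge (a point): Middle of the flap's free edge, mid-thickness; 100 mm from the hinge axis.
- cover (a joint): Angle of the brown wooden cover, rad: 0 = fully shut on the rim (upper face 68.5 mm above the table), 1.57 = upright, more = leaning out to the case's +y, stop at 2.1; starts at 1.65 to 1.95. 240 mm wide (case x), 190 mm from hinge to free edge, 8 mm thick, 0.28 kg. Stiff hinge: it stays at any angle and must be pushed all the way; 0.5 to 3.5 N at the free edge moves it.
- cover_hinge (a point): Mid-width point of the cover's hinge axis, which runs along the case's x at y = +95, z = 60.5 mm in the case's frame. The cover's 8 mm thickness lies on the outer side of the axis. Push on that outer face: it looks to the case's +y when open and is on top when shut. Closing, the free edge swings over towards the case's -y wall.
- cover_edge (a point): Middle of the cover's free edge, mid-thickness; 190 mm from the hinge axis. Brass corners mark this edge.
- eraser: White eraser 44 x 22 x 14 mm, loose on the case's floor between the divider and the +y wall, clear of the flap; origin: centre of its underside. Leave it there.
- glue: Yellow glue bottle, upright, 48 mm across, 115 mm tall; origin: centre of its underside. It stands just beyond the case's +x side. Leave it alone.
- cross: Cardboard cross of two upright strips 110 x 8 x 40 mm high; origin: centre of its underside. It stands on the case's -y side, beside the flap. Leave it alone.
- marker: Green marker 130 x 13 x 13 mm lying on the case's +y side, about under the leaning cover; origin: centre of its underside. Leave it alone.
- tape: Blue tape roll lying flat, 84 mm across, 24 mm high, beyond the case's +x side; origin: centre of its underside. Leave it alone.
- cup: White cup, 80 mm across, 95 mm high, on the right of the table; origin: centre of its underside. Leave it alone.
- sketchbook: Sketchbook 156 x 216 x 19 mm lying on the left of the table; origin: centre of its underside. Leave it alone.
- square: Flat steel L-square, 4 mm thick, blade 260 mm, leg 145 mm, lying on the right of the table; origin: middle of its blade's underside. Leave it alone.
There are look-alikes about, which are no part of the job. Several things have the shape of the eraser; the one meant has the colours described above.

How it is judged (in metres and radians):
On the way, in this order (a step that is already met when the one before it is completed fails the run):
1. the flap is folded down flat while the cover still stands open (value of joint flap below 0.12 rad and value of joint cover above 1.2 rad), for 0.2 s.
2. the cover is swung fully shut over the folded flap (value of joint cover below 0.05 rad and value of joint flap below 0.12 rad), for 0.2 s.
At the end, for the whole second after the job is handed in: The cover is fully shut (under 0.05 rad, about 9 mm at its free edge) over the flap, which lies flat (under 0.12 rad); the case is at rest within 40 mm of where it stood, level; the eraser is still in its compartment; every other thing on the table is within 30 mm of its start and upright (all of step 2 and velocity of joint cover below 0.05 rad/s and distance of case from where it was at the start of the episode below 0.04 m and angle between case's own z axis and vertical below 0.05 rad and linear speed of case below 0.02 m/s and z of eraser in the frame of case below 0.03 m and y of eraser in the frame of case between 0.02 and 0.09 m and distance of each of glue, cross, marker, tape, cup, sketchbook, square from where it was at the start of the episode below 0.03 m and angle between each of glue, cross, marker, tape, cup, sketchbook, square's own z axis and vertical below 0.2 rad); the robot touches nothing.
It fails at once if the cover is brought down while the flap is still standing (value of joint cover below 0.9 rad and value of joint flap above 0.35 rad).
It fails at once if the case is lifted, tipped or shoved about (height (world z) of case above 0.015 m or angle between case's own z axis and vertical above 0.12 rad or distance of case from where it was at the start of the episode above 0.06 m).
It fails at once if the eraser is taken out of the case (z of eraser in the frame of case above 0.05 m).
It fails at once if another thing on the table is moved, lifted or knocked over (distance of any of glue, cross, marker, tape, cup, sketchbook, square from where it was at the start of the episode above 0.04 m or angle between any of glue, cross, marker, tape, cup, sketchbook, square's own z axis and vertical above 0.5 rad).
It also fails if it takes over 54 s, if anything falls off the work surface, if the arm or the gripper's body presses on something with over 40 N, if the wrist force passes 120 N, or if a joint passes its speed limit or range.

## Working session

There is one attempt and no reset: what is moved stays moved. The work goes in short steps, Python scripts to look and compute and a tool call to move; the robot and the scene stay as the last step left them, time stands still between calls to the robot, and variables do not carry over. Pictures are saved under pics/ and viewed, and the job is handed in when it is done.

Besides the shell and the picture viewer there is one more tool, called by a JSON object that holds its "fn" and its "kwargs". play_rows: Moves the arm, as the interface text tells. Its arguments: {"type":"object","properties":{"rows":{"type":"array","items":{"type":"array","items":{"type":"number"}}},"grip_force":{"type":"number"}},"required":["rows"]}

```bash
mkdir -p pics; python3 - <<'E'
from bench import *
import cv2,numpy as np
s=read_state()
print(s)
for n in ["scene","top","wrist"]:
    c=capture(n); cv2.imwrite(f"pics/{n}0.png",c["image"][:,:,::-1]); print(n,c["fx"],c["fy"],c["cx"],c["cy"],np.round(c["pose"],4).tolist())
    np.save(f"{n}0.npy",c,allow_pickle=True)
E
```

```text
{'clock': 0.0, 'q': array([-1.20890133e+00,  2.64717580e-01,  1.60532801e+00,  1.24968747e-05,
        1.27367309e+00, -3.69110562e-02]), 'joint_vel': array([-0.00049571,  0.0006388 ,  0.00119106, -0.00060989,  0.00043152,
        0.00159602]), 'joint_torque': array([ 2.93357509e-03, -5.02100265e+01, -3.56877458e+01,  7.31140003e-02,
        2.92478042e-02, -1.66102445e-04]), 'eef_pos': array([ 261.88728356, -621.44395748,  262.43673458]), 'orientation': array([-0.69297789, -0.14080779,  0.69321276, -0.1393229 ]), 'wrist_force': array([ 0.02344532, -0.42006301, -1.03995928]), 'torque': array([-0.06937904, -0.0727336 ,  0.00150534]), 'finger_gap': 1.0020473614964642}
scene 470.82033493077233 470.82033493077233 276.00543954597316 199.67564505415996 [[-0.4961, 0.7606, -0.4187, 1088.1947], [0.8683, 0.4327, -0.2428, 278.5965], [-0.0035, -0.484, -0.8751, 1177.2416], [0.0, 0.0, 0.0, 1.0]]
top 522.5390725927509 522.5390725927509 269.9420281499949 210.2874724145154 [[-0.0165, -0.9921, 0.124, 388.5366], [-0.9998, 0.0155, -0.0092, -21.2499], [0.0072, -0.1241, -0.9922, 1490.0029], [0.0, 0.0, 0.0, 1.0]]
wrist 325.1461348390058 325.1461348390058 280.2972559675726 213.59722998594293 [[0.3891, -0.8741, -0.2907, 337.3155], [-0.9212, -0.3699, -0.121, -590.6723], [-0.0017, 0.3149, -0.9491, 382.2662], [0.0, 0.0, 0.0, 1.0]]
```

View pics/scene0.png

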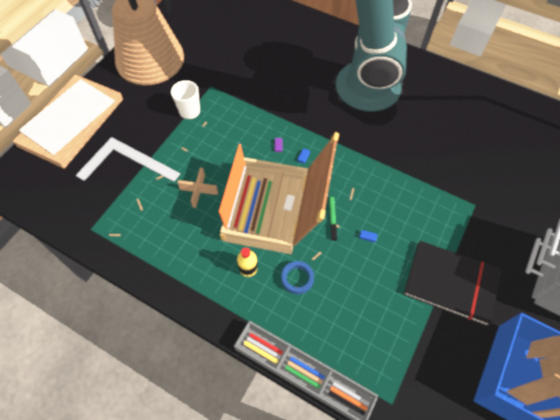

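View pics/top0.png

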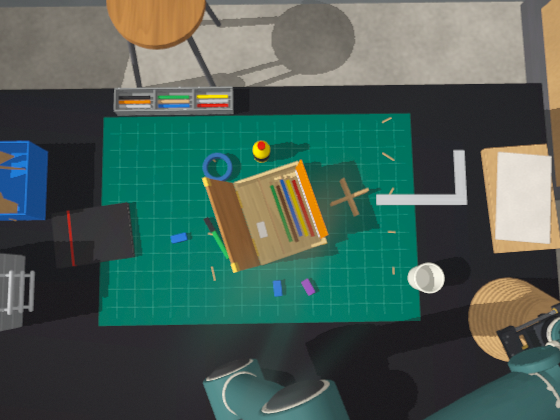

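View pics/wrist0.png

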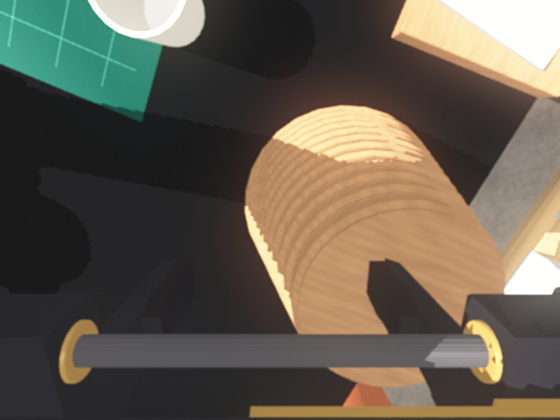

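The scene shows the case (about 270,205) with its orange flap on the cross side and the cover towards the marker. In the top view the case spans about 205–327 × 162–270. Next I enlarge both for corner picking.

```bash
python3 - <<'E'
import cv2
a=cv2.imread("pics/top0.png")[125:290,190:390]; cv2.imwrite("pics/top0z.png",cv2.resize(a,None,fx=3.6,fy=3.6,interpolation=cv2.INTER_CUBIC))
a=cv2.imread("pics/scene0.png")[125:305,170:370]; cv2.imwrite("pics/scene0z.png",cv2.resize(a,None,fx=3.3,fy=3.3,interpolation=cv2.INTER_CUBIC))
E
```

```text
(no output)
```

View pics/top0z.png

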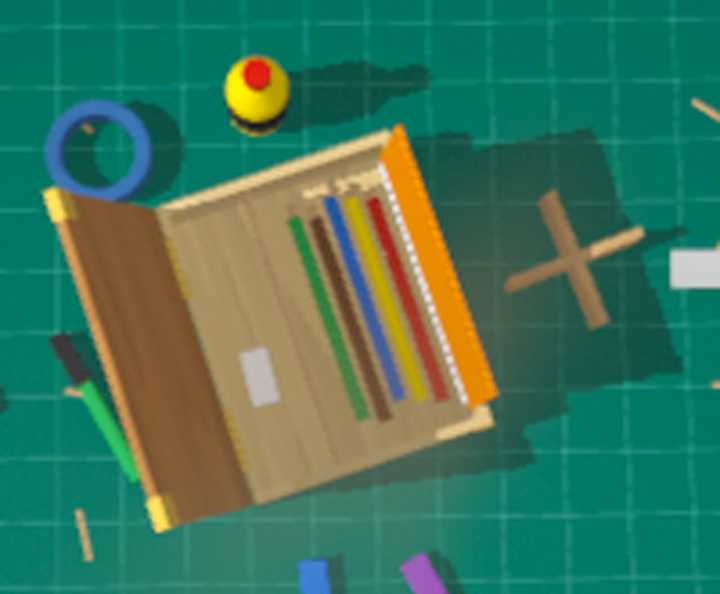

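View pics/scene0z.png

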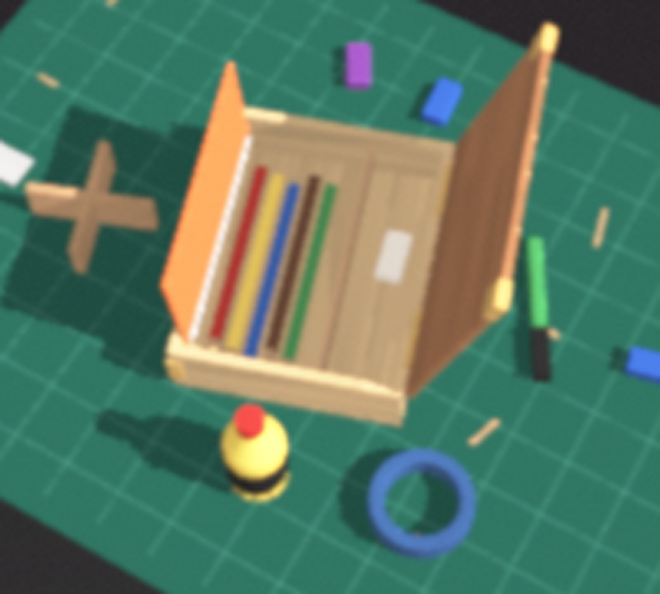

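```bash
cat > h.py <<'E'
import numpy as np
def cs(p,loc):
    x,y,th=p[:3]; c,s=np.cos(th),np.sin(th)
    return np.array([x+c*loc[0]-s*loc[1], y+s*loc[0]+c*loc[1], loc[2]])
def flap(p,x,r,t=0): # t outward offset
    a=p[3]; return cs(p,[x,-83+r*np.cos(a)-t*np.sin(a),46+r*np.sin(a)+t*np.cos(a)])
def cover(p,x,r,t=0):
    a=p[4]; return cs(p,[x,95-r*np.cos(a)+t*np.sin(a),60.5+r*np.sin(a)+t*np.cos(a)])
def proj(c,P):
    T=np.linalg.inv(c["pose"]); q=T[:3,:3]@P+T[:3,3]
    return np.array([c["fx"]*q[0]/q[2]+c["cx"],c["fy"]*q[1]/q[2]+c["cy"]])
E
cat > fit.py <<'E'
from h import *
from scipy.optimize import least_squares
T=np.load("top0.npy",allow_pickle=True).item();S=np.load("scene0.npy",allow_pickle=True).item()
z=lambda u,v,c:(np.array([190,125])+np.array([u,v])/3.6) if c is T else (np.array([170,125])+np.array([u,v])/3.3)
R=lambda x,y:(lambda p:cs(p,[x,y,60]))
F=lambda x,t=2:(lambda p:flap(p,x,100,t))
C=lambda x,t=4:(lambda p:cover(p,x,190,t))
obs=[(T,R(120,95),160,208),(T,R(-120,95),254,502),(T,R(-120,-95),494,424),(T,F(105),401,125),(T,F(-105),496,398),
(T,C(120),53,190),(T,C(-120),164,530),
(S,R(120,95),405,400),(S,R(-120,95),453,145),(S,R(120,-95),170,342),(S,F(-105),232,62),(S,F(105),163,286),(S,C(-120),548,27),(S,C(120),497,305)]
def res(p): return np.concatenate([proj(c,f(p))-z(u,v,c) for c,f,u,v in obs])
r=least_squares(res,[500,-50,.3,1.5,1.8],loss='soft_l1',x_scale=[10,10,.1,.1,.1])
print(r.x); print(np.round(res(r.x).reshape(-1,2),1).tolist())
p=r.x
np.save("p.npy",p)
def ground(c,u,v,zz):
    d=c["pose"][:3,:3]@np.array([(u-c["cx"])/c["fx"],(v-c["cy"])/c["fy"],1]);o=c["pose"][:3,3]
    return o+d*(zz-o[2])/d[2]
def caseframe(P):
    c,s=np.cos(p[2]),np.sin(p[2]);d=P[:2]-p[:2];return np.round([c*d[0]+s*d[1],-s*d[0]+c*d[1]])
for n,u,v,zz in [("cross",572,258,40),("c1",548,198,40),("c2",600,322,40),("c3",508,287,40),("c4",640,235,40),("glue",257,72,115),("tape",98,153,24),("mk1",60,340,13),("mk2",136,478,13),("eraser",259,377,22)]:
    P=ground(T,*z(u,v,T),zz);print(n,np.round(P),caseframe(P))
print("cup",ground(T,427,275,95))
for n,P in [("flapedge",flap(p,0,100,2)),("coveredge",cover(p,0,190,4)),("flaphinge",flap(p,0,0)),("coverhinge",cover(p,0,0))]:print(n,P)
E
python3 fit.py
```

```text
[ 5.61491824e+02 -6.02536491e+01  3.09974471e-01  1.64113902e+00
  1.88153244e+00]
[[-1.5, -0.4], [-0.1, 0.3], [-1.0, -0.4], [-1.0, -0.2], [-0.8, -0.4], [-0.7, -0.5], [-0.6, -0.6], [-1.6, -2.6], [0.2, -1.9], [-1.6, 1.3], [-0.6, -1.6], [-0.4, -1.7], [0.2, -1.6], [-0.2, -1.0]]
cross [ 605. -257.   40.] [ -19. -201.]
c1 [ 653. -240.   40.] [  32. -199.]
c2 [ 554. -277.   40.] [ -73. -204.]
c3 [ 583. -206.   40.] [ -24. -146.]
c4 [ 622. -311.   40.] [ -19. -257.]
glue [738. -14. 115.] [182. -10.]
tape [697. 114.  24.] [182. 124.]
mk1 [550. 145.  13.] [ 51. 199.]
mk2 [440.  86.  13.] [-71. 176.]
eraser [517. -11.  22.] [-27.  60.]
cup [ 383.20747704 -448.36306207   95.        ]
flapedge [ 589.56215705 -147.89145609  145.61212792]
coveredge [513.63109816  89.17133277 240.17762528]
flaphinge [ 586.80967275 -139.29798176   46.        ]
coverhinge [532.51356297  30.21877984  60.5       ]
```

```bash
cat >> h.py <<'E'
from scipy.spatial.transform import Rotation as Ro
def tgt(p,s,pts,r2=1):
    """pts: list of (case x, case y, tip z); prints shift & yaw turn"""
    R=Ro.from_quat(s["orientation"]).as_matrix()
    yaw=np.arctan2(R[1,1],R[0,1]); d=(p[2]-yaw+np.pi/2)%np.pi-np.pi/2
    # rotvec taking current R to exact tool-down with that yaw
    yv=np.array([np.cos(yaw+d),np.sin(yaw+d),0]);xv=np.array([0,0,-1.]);Rt=np.c_[xv,yv,np.cross(xv,yv)]
    rv=Ro.from_matrix(Rt@R.T).as_rotvec()
    print("rotvec",np.round(rv,3),"pos",np.round(s["eef_pos"],1),"F",np.round(s["wrist_force"],1),"q",np.round(s["q"],2),"t",s["clock"])
    for x,y,z in pts:
        P=cs(p,[x,y,z+25]); print((x,y,z),np.round(P-s["eef_pos"],0))
E
python3 - <<'E'
from h import *
from bench import *
p=np.load("p.npy")
print(finger_overhang if not callable(finger_overhang) else finger_overhang())
tgt(p,read_state(),[(0,-130,230),(0,-130,118)])
E
```

```text
25.0
rotvec [-1.000e-03 -2.000e-03  1.482e+00] pos [ 261.9 -621.6  262.7] F [-0.   0.4 -0.6] q [-1.21  0.26  1.61 -0.    1.27 -0.04] t 0.15
(0, -130, 230) [339. 438.  -8.]
(0, -130, 118) [ 339.  438. -120.]
```

{"fn": "play_rows", "kwargs": {"rows": [[0,0,0.1,0,0,30,1],[0,0,0.25,30,30,40,1],[0,0,0.4,60,70,40,1],[0,0,0.55,90,110,40,1],[0,0,0.7,120,150,40,1],[0,0,0.85,150,190,40,1],[0,0,1.0,180,230,40,1],[0,0,1.15,210,270,40,1],[0,0,1.3,240,310,30,1],[0,0,1.45,270,350,20,1],[0,0,1.482,305,390,10,1],[0,0,1.482,339,430,0,1]], "grip_force": 20}}

```text
clock: 1.35
eef_pos: [595.7, -196.8, 263.9]
orientation: [0.416, 0.572, -0.417, 0.571]
wrist_force: [0.1, -0.5, -0.1]
finger_gap: 0.01
```

```bash
python3 - <<'E'
from h import *
from bench import *
import cv2
p=np.load("p.npy")
tgt(p,read_state(),[(0,-130,230),(0,-130,118)])
c=capture("top");cv2.imwrite("pics/top1.png",cv2.resize(c["image"][125:290,190:390,::-1],None,fx=3,fy=3))
c=capture("scene");cv2.imwrite("pics/scene1.png",c["image"][:,:,::-1])
E
```

```text
rotvec [ 0.001 -0.002 -0.001] pos [ 595.7 -196.8  263.9] F [ 0.1 -0.5 -0.1] q [-0.36  0.18  1.71 -0.    1.26 -0.67] t 1.35
(0, -130, 230) [ 5. 13. -9.]
(0, -130, 118) [   5.   13. -121.]
```

View pics/scene1.png

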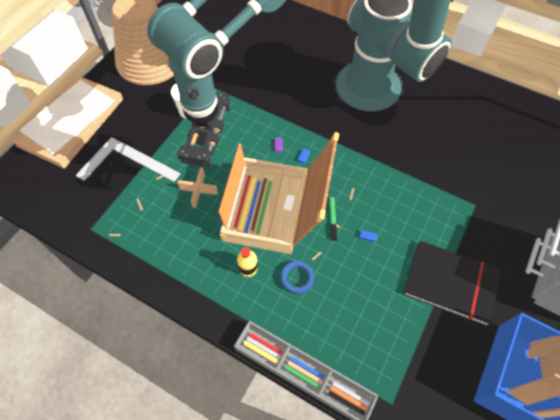

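```bash
python3 - <<'E'
from h import *
S=np.load("scene0.npy",allow_pickle=True).item()
for P in [(595.7,-196.8,239),(595.7,-196.8,264),(595.7,-196.8,330)]: print(proj(S,np.array(P)))
E
```

```text
[207.95650886 147.68774119]
[206.59155362 141.58990071]
[202.71813782 124.28569105]
```

View pics/top1.png

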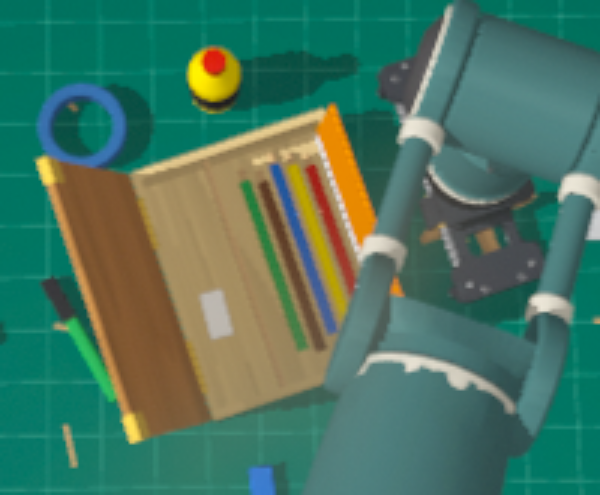

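{"fn": "play_rows", "kwargs": {"rows": [[0,0,0,5,10,-40,1],[0,0,0,5,10,-80,1],[0,0,0,5,10,-110,1],[0,0,0,5,10,-121,1],[0,0,0,5,10,-121,1]]}}

```text
clock: 1.95
eef_pos: [600.2, -183.5, 139.0]
orientation: [0.415, 0.575, -0.416, 0.569]
wrist_force: [-0.0, 0.1, -0.2]
finger_gap: 0.005
```

```bash
cat > fp.py <<'E'
from h import *
from bench import *
p=np.load("p.npy").copy()
# flap path: corner contact (finger centre y = contact y -9)
pts=[(0,-115,118),(0,-100,118)]
r=74
for a in [1.45,1.3,1.1,.9,.7,.5,.3,.15,.05,0,-.03]:
    y=-83+r*np.cos(a)-4*np.sin(a)-9; z=46+r*np.sin(a)+4*np.cos(a)
    pts.append((0,round(y),round(z)))
tgt(p,read_state(),pts)
E
python3 fp.py
```

```text
rotvec [-0.004 -0.008 -0.005] pos [ 600.2 -183.5  139. ] F [-0.   0.1 -0.2] q [-0.34  0.28  1.82  0.    1.05 -0.65] t 1.95
(0, -115, 118) [-4. 14.  4.]
(0, -100, 118) [-8. 28.  4.]
(0, -87, 120) [-12.  40.   6.]
(0, -76, 118) [-16.  51.   4.]
(0, -62, 114) [-20.  64.  -0.]
(0, -49, 106) [-24.  77.  -8.]
(0, -38, 97) [-27.  87. -17.]
(0, -29, 85) [-30.  96. -29.]
(0, -22, 72) [-32. 102. -42.]
(0, -19, 61) [-33. 105. -53.]
(0, -18, 54) [-33. 106. -60.]
(0, -18, 50) [-33. 106. -64.]
(0, -18, 48) [-33. 106. -66.]
```

{"fn": "play_rows", "kwargs": {"rows": [[0,0,0,-4,14,4,1],[0,0,0,-6,21,4,1],[0,0,0,-8,28,4,1],[0,0,0,-10,34,5,1],[0,0,0,-12,40,6,1],[0,0,0,-14,46,5,1],[0,0,0,-16,51,4,1],[0,0,0,-18,58,2,1],[0,0,0,-20,64,0,1],[0,0,0,-22,71,-4,1],[0,0,0,-24,77,-8,1],[0,0,0,-24,77,-8,1]]}}

```text
clock: 3.15
eef_pos: [575.0, -105.4, 129.8]
orientation: [0.414, 0.576, -0.416, 0.568]
wrist_force: [0.1, 0.4, -1.3]
finger_gap: 0.002
```

```bash
python3 fp.py; python3 - <<'E'
from bench import *
import cv2
c=capture("scene");cv2.imwrite("pics/scene2.png",cv2.resize(c["image"][100:280,150:370,::-1],None,fx=3,fy=3))
E
```

```text
rotvec [-0.005 -0.01  -0.006] pos [ 575.  -105.4  129.8] F [ 0.1  0.4 -1.3] q [-0.23  0.22  1.92  0.    1.01 -0.54] t 3.15
(0, -115, 118) [ 22. -64.  13.]
(0, -100, 118) [ 17. -50.  13.]
(0, -87, 120) [ 13. -38.  15.]
(0, -76, 118) [ 10. -27.  13.]
(0, -62, 114) [  5. -14.   9.]
(0, -49, 106) [ 1. -2.  1.]
(0, -38, 97) [-2.  9. -8.]
(0, -29, 85) [ -5.  17. -20.]
(0, -22, 72) [ -7.  24. -33.]
(0, -19, 61) [ -8.  27. -44.]
(0, -18, 54) [ -8.  28. -51.]
(0, -18, 50) [ -8.  28. -55.]
(0, -18, 48) [ -8.  28. -57.]
```

View pics/scene2.png

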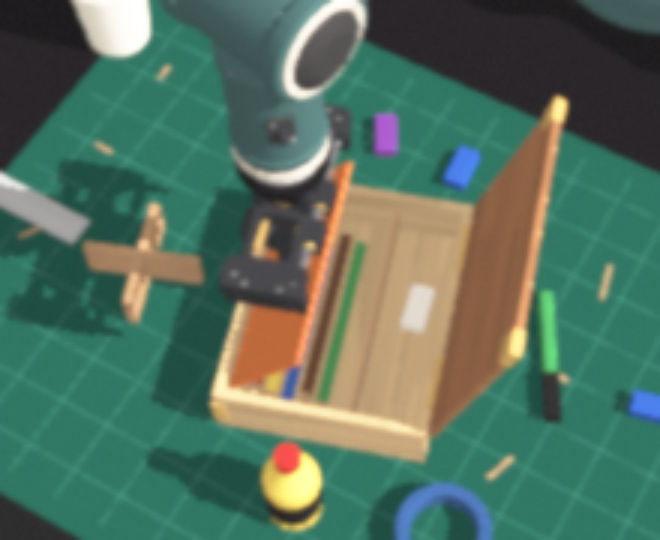

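The flap (orange, about 320,270) is tilting inward under the fingers, and the case and cross have not moved. I continue along the arc.

{"fn": "play_rows", "kwargs": {"rows": [[0,0,0,-1,4,-4,1],[0,0,0,-2,9,-8,1],[0,0,0,-4,13,-14,1],[0,0,0,-5,17,-20,1],[0,0,0,-6,21,-26,1],[0,0,0,-7,24,-33,1],[0,0,0,-8,26,-39,1],[0,0,0,-8,27,-44,1],[0,0,0,-8,28,-48,1],[0,0,0,-8,28,-51,1],[0,0,0,-8,28,-54,1],[0,0,0,-8,28,-54,1]]}}

```text
clock: 4.4
eef_pos: [567.3, -77.8, 75.8]
orientation: [0.415, 0.576, -0.416, 0.569]
wrist_force: [0.2, 0.6, 1.1]
finger_gap: 0.006
```

```bash
python3 fp.py | tail -4; python3 -c "
from bench import *
s=read_state();print(s['eef_pos'],s['wrist_force'])"
```

```text
(0, -19, 61) [-0. -1. 10.]
(0, -18, 54) [-0.  0.  3.]
(0, -18, 50) [-0.  0. -1.]
(0, -18, 48) [-0.  0. -3.]
[567.32197913 -77.81493365  75.81085181] [0.22790109 0.60445929 1.14780862]
```

{"fn": "play_rows", "kwargs": {"rows": [[0,0,0,0,0,-2,1],[0,0,0,0,0,-3,1],[0,0,0,0,0,-3,1],[0,0,0,0,0,-3,1]]}}

```text
clock: 4.8
eef_pos: [567.6, -77.9, 75.2]
orientation: [0.415, 0.576, -0.416, 0.569]
wrist_force: [-6.7, 1.5, 13.3]
finger_gap: 0.003
```

{"fn": "play_rows", "kwargs": {"rows": [[0,0,0,0,0,10,1],[0,0,0,0,0,40,1],[0,0,0,0,0,80,1],[0,0,0,0,0,120,1],[0,0,0,0,0,160,1],[0,0,0,0,0,200,1],[0,0,0,0,0,230,1],[0,0,0,0,0,240,1],[0,0,0,0,0,240,1]]}}

```text
clock: 5.7
eef_pos: [568.6, -78.1, 317.2]
orientation: [0.415, 0.575, -0.415, 0.57]
wrist_force: [-0.8, -0.3, -0.3]
finger_gap: 0.002
```

```bash
cat > fc.py <<'E'
from h import *
from bench import *
p=np.load("p.npy").copy()
pts=[(0,205,285),(0,205,215),(0,175,215),(0,150,215)]
r=158
for a in [1.7,1.55,1.4,1.25,1.1,.95,.8,.65,.5,.4,.3,.2,.1,.05,0]:
    y=95-r*np.cos(a)+8*np.sin(a)+9; z=60.5+r*np.sin(a)+8*np.cos(a)
    if a>1.5: z=216
    if a>1.57: y=95-190*np.cos(a)+8*np.sin(a)+9
    pts.append((0,round(y),round(z)))
tgt(p,read_state(),pts)
E
python3 fc.py; python3 - <<'E'
from bench import *
import cv2
c=capture("scene");cv2.imwrite("pics/scene3.png",cv2.resize(c["image"][100:280,150:370,::-1],None,fx=3,fy=3))
c=capture("wrist");cv2.imwrite("pics/wrist3.png",c["image"][:,:,::-1])
E
```

```text
rotvec [-0.004 -0.005 -0.006] pos [568.6 -78.1 317.2] F [-0.8 -0.3 -0.3] q [-0.18  0.05  1.75  0.    1.35 -0.5 ] t 5.7
(0, 205, 285) [-70. 213.  -7.]
(0, 205, 215) [-70. 213. -77.]
(0, 175, 215) [-60. 185. -77.]
(0, 150, 215) [-53. 161. -77.]
(0, 136, 216) [-49. 147. -76.]
(0, 109, 216) [-40. 122. -76.]
(0, 85, 218) [-33.  99. -74.]
(0, 62, 213) [-26.  77. -79.]
(0, 39, 205) [-19.  55. -87.]
(0, 19, 194) [-13.  36. -98.]
(0, 0, 179) [  -7.   18. -113.]
(0, -17, 162) [  -2.    2. -130.]
(0, -31, 143) [   2.  -12. -149.]
(0, -38, 129) [   5.  -18. -163.]
(0, -45, 115) [   7.  -25. -177.]
(0, -49, 100) [   8.  -29. -192.]
(0, -52, 84) [   9.  -32. -208.]
(0, -53, 76) [   9.  -33. -216.]
(0, -54, 68) [   9.  -34. -224.]
```

View pics/scene3.png

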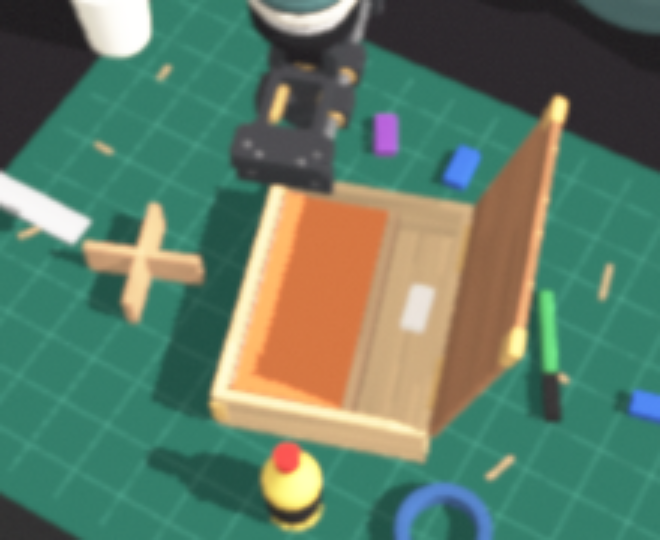

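View pics/wrist3.png

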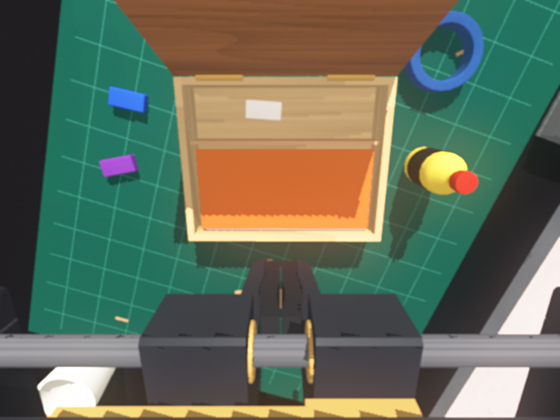

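The flap lies flat and orange in the scene and wrist views, with the cover still open and the eraser, cross and glue unmoved. Next I go over the cover to its outer side.

{"fn": "play_rows", "kwargs": {"rows": [[0,0,0,-13,40,0,1],[0,0,0,-26,80,0,1],[0,0,0,-39,120,0,1],[0,0,0,-52,160,0,1],[0,0,0,-65,200,0,1],[0,0,0,-70,213,0,1],[0,0,0,-70,213,-10,1],[0,0,0,-70,213,-45,1],[0,0,0,-70,213,-77,1],[0,0,0,-70,213,-77,1]]}}

```text
clock: 6.8
eef_pos: [493.3, 132.7, 229.7]
orientation: [0.411, 0.579, -0.42, 0.565]
wrist_force: [-0.9, 0.0, -0.3]
finger_gap: 0.005
```

```bash
python3 fc.py; python3 - <<'E'
from bench import *
import cv2
c=capture("scene");cv2.imwrite("pics/scene4.png",cv2.resize(c["image"][60:280,170:400,::-1],None,fx=2.7,fy=2.7))
E
```

```text
rotvec [-0.002 -0.023 -0.004] pos [493.3 132.7 229.7] F [-0.9  0.  -0.3] q [ 0.21 -0.01  1.97  0.01  1.2  -0.11] t 6.8
(0, 205, 285) [ 6.  2. 80.]
(0, 205, 215) [ 6.  2. 10.]
(0, 175, 215) [ 15. -26.  10.]
(0, 150, 215) [ 22. -50.  10.]
(0, 136, 216) [ 27. -63.  11.]
(0, 109, 216) [ 35. -89.  11.]
(0, 85, 218) [  42. -112.   13.]
(0, 62, 213) [  49. -134.    8.]
(0, 39, 205) [  56. -156.    0.]
(0, 19, 194) [  62. -175.  -11.]
(0, 0, 179) [  68. -193.  -26.]
(0, -17, 162) [  73. -209.  -43.]
(0, -31, 143) [  78. -223.  -62.]
(0, -38, 129) [  80. -229.  -76.]
(0, -45, 115) [  82. -236.  -90.]
(0, -49, 100) [  83. -240. -105.]
(0, -52, 84) [  84. -243. -121.]
(0, -53, 76) [  84. -243. -129.]
(0, -54, 68) [  85. -244. -137.]
```

View pics/scene4.png

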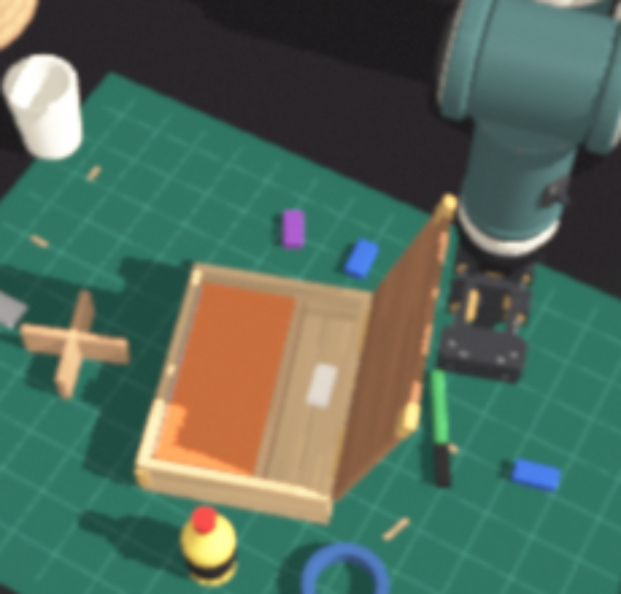

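The gripper stands just outside the cover (about 485,340). I now push it over the top.

{"fn": "play_rows", "kwargs": {"rows": [[0,0,0,10,-12,10,1],[0,0,0,15,-26,10,1],[0,0,0,19,-38,10,1],[0,0,0,22,-50,10,1],[0,0,0,27,-63,11,1],[0,0,0,31,-76,11,1],[0,0,0,35,-89,11,1],[0,0,0,39,-101,12,1],[0,0,0,42,-112,13,1],[0,0,0,46,-123,11,1],[0,0,0,49,-134,8,1],[0,0,0,49,-134,8,1]]}}

```text
clock: 8.05
eef_pos: [544.2, -2.5, 240.0]
orientation: [0.412, 0.578, -0.42, 0.566]
wrist_force: [0.7, 0.3, 0.8]
finger_gap: 0.006
```

```bash
python3 fc.py; python3 - <<'E'
from bench import *
import cv2
c=capture("scene");cv2.imwrite("pics/scene5.png",cv2.resize(c["image"][60:280,170:400,::-1],None,fx=2.7,fy=2.7))
E
```

```text
rotvec [-0.002 -0.02  -0.003] pos [544.2  -2.5 240. ] F [0.7 0.3 0.8] q [-0.05  0.05  1.9   0.    1.22 -0.36] t 8.05
(0, 205, 285) [-45. 137.  70.]
(0, 205, 215) [-45. 137.   0.]
(0, 175, 215) [-36. 109.   0.]
(0, 150, 215) [-28.  85.   0.]
(0, 136, 216) [-24.  72.   1.]
(0, 109, 216) [-16.  46.   1.]
(0, 85, 218) [-9. 23.  3.]
(0, 62, 213) [-2.  1. -2.]
(0, 39, 205) [  5. -21. -10.]
(0, 19, 194) [ 11. -40. -21.]
(0, 0, 179) [ 17. -58. -36.]
(0, -17, 162) [ 22. -74. -53.]
(0, -31, 143) [ 27. -87. -72.]
(0, -38, 129) [ 29. -94. -86.]
(0, -45, 115) [  31. -101. -100.]
(0, -49, 100) [  32. -104. -115.]
(0, -52, 84) [  33. -107. -131.]
(0, -53, 76) [  33. -108. -139.]
(0, -54, 68) [  34. -109. -147.]
```

View pics/scene5.png

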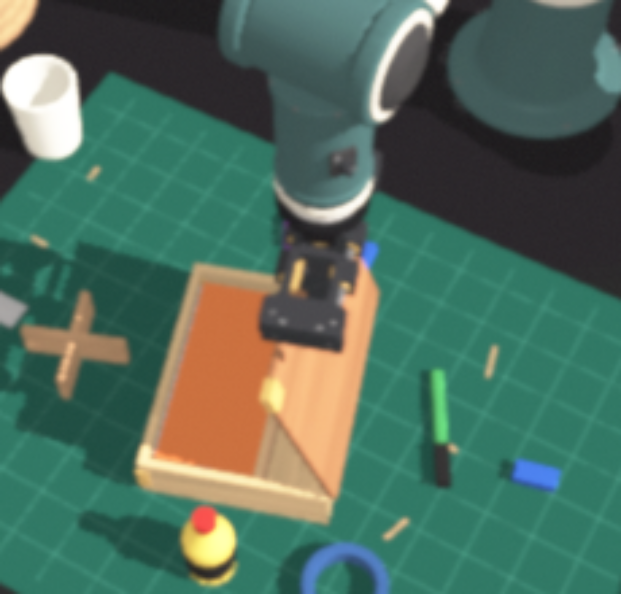

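The cover is past upright and leaning in under the fingers (brass corner about 272,393), and the case has not moved. I continue the arc.

{"fn": "play_rows", "kwargs": {"rows": [[0,0,0,2,-10,-5,1],[0,0,0,5,-21,-10,1],[0,0,0,8,-31,-15,1],[0,0,0,11,-40,-21,1],[0,0,0,14,-49,-28,1],[0,0,0,17,-58,-36,1],[0,0,0,20,-66,-44,1],[0,0,0,22,-74,-53,1],[0,0,0,25,-81,-62,1],[0,0,0,27,-87,-72,1],[0,0,0,29,-94,-86,1],[0,0,0,29,-94,-86,1]]}}

```text
clock: 9.3
eef_pos: [571.6, -96.3, 151.1]
orientation: [0.412, 0.579, -0.42, 0.564]
wrist_force: [-0.9, 0.1, 0.0]
finger_gap: 0.008
```

```bash
python3 fc.py|sed -n '1p;13,$p'; python3 - <<'E'
from bench import *
import cv2
c=capture("scene");cv2.imwrite("pics/scene6.png",cv2.resize(c["image"][60:280,170:400,::-1],None,fx=2.7,fy=2.7))
E
```

```text
rotvec [-0.003 -0.024 -0.002] pos [571.6 -96.3 151.1] F [-0.9  0.1  0. ] q [-0.21  0.19  1.91 -0.    1.06 -0.52] t 9.3
(0, -17, 162) [-5. 20. 36.]
(0, -31, 143) [-1.  7. 17.]
(0, -38, 129) [ 2. -0.  3.]
(0, -45, 115) [  4.  -7. -11.]
(0, -49, 100) [  5. -11. -26.]
(0, -52, 84) [  6. -13. -42.]
(0, -53, 76) [  6. -14. -50.]
(0, -54, 68) [  6. -15. -58.]
```

View pics/scene6.png

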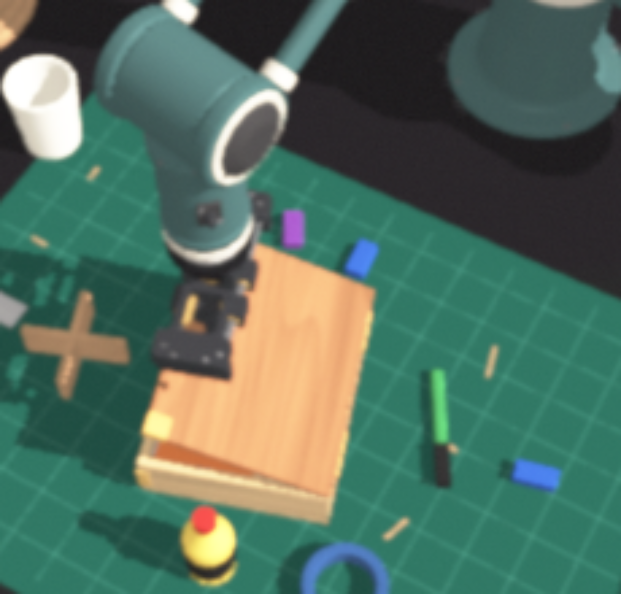

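The cover is nearly down, with the brass corner (158,425) a little above the rim. I press the rest of the way.

{"fn": "play_rows", "kwargs": {"rows": [[0,0,0,3,-4,-6,1],[0,0,0,4,-7,-12,1],[0,0,0,4,-9,-19,1],[0,0,0,5,-11,-26,1],[0,0,0,5,-12,-34,1],[0,0,0,6,-13,-42,1],[0,0,0,6,-14,-47,1],[0,0,0,6,-14,-51,1],[0,0,0,6,-15,-55,1],[0,0,0,6,-15,-57,1],[0,0,0,6,-15,-58,1],[0,0,0,6,-15,-58,1]]}}

```text
clock: 10.55
eef_pos: [578.0, -111.0, 94.3]
orientation: [0.412, 0.579, -0.42, 0.565]
wrist_force: [-0.1, 0.9, 0.2]
finger_gap: 0.01
```

{"fn": "play_rows", "kwargs": {"rows": [[0,0,0,0,0,-2,1],[0,0,0,0,0,-3,1],[0,0,0,0,0,-3,1],[0,0,0,0,0,-3,1]]}}

```text
clock: 10.95
eef_pos: [578.2, -111.0, 93.8]
orientation: [0.412, 0.579, -0.42, 0.565]
wrist_force: [-5.9, 1.4, 14.7]
finger_gap: 0.001
```

The contact is firm: 15 N at tip height 68.8 mm, where the shut cover's face is 68.5 mm. I raise the tool and check.

{"fn": "play_rows", "kwargs": {"rows": [[0,0,0,0,0,10,1],[0,0,0,0,0,40,1],[0,0,0,0,0,80,1],[0,0,0,0,0,120,1],[0,0,0,0,-30,160,1],[0,0,0,0,-70,180,1],[0,0,0,0,-110,180,1],[0,0,0,0,-150,180,1],[0,0,0,0,-190,180,1],[0,0,0,0,-190,180,1],[0,0,0,0,-190,180,1]]}}

```text
clock: 12.05
eef_pos: [578.0, -301.7, 273.8]
orientation: [0.413, 0.578, -0.42, 0.564]
wrist_force: [-0.2, 0.7, -0.2]
finger_gap: 0.006
```

```bash
python3 - <<'E'
from bench import *
from h import *
import cv2
p=np.load("p.npy"); p[3]=0;p[4]=0
s=read_state();print(s["clock"],s["wrist_force"],s["eef_pos"])
for n,o,k in [("scene",(170,125),3.3),("top",(190,125),3.6)]:
    c=capture(n);im=c["image"][:,:,::-1][o[1]:o[1]+180,o[0]:o[0]+200]
    im=cv2.resize(im,None,fx=k,fy=k,interpolation=cv2.INTER_CUBIC)
    for x in (-120,120):
        for r,h in ((0,8),(190,8)):
            u=(proj(c,cover(p,x,r,h))-o)*k; cv2.circle(im,tuple(int(v) for v in u),4,(255,0,255),1)
    cv2.imwrite(f"pics/{n}7.png",im[:600])
E
```

```text
12.05 [-0.16751434  0.69049716 -0.22837158] [ 578.01285361 -301.68041564  273.78289726]
```

View pics/scene7.png

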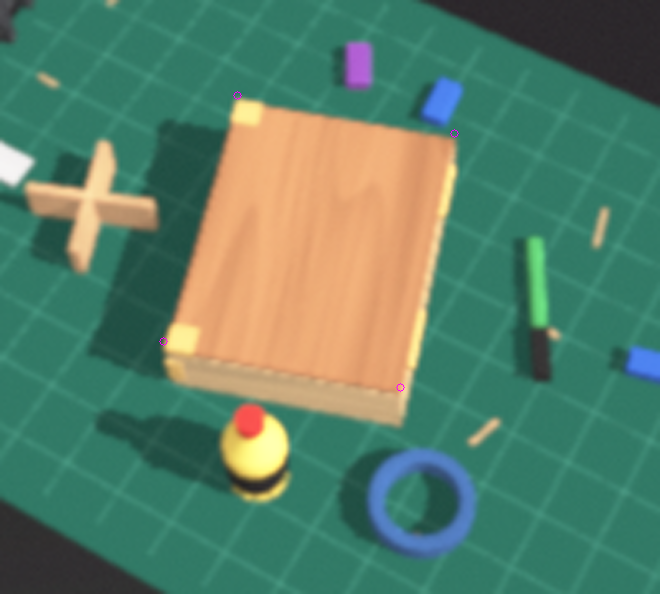

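View pics/top7.png

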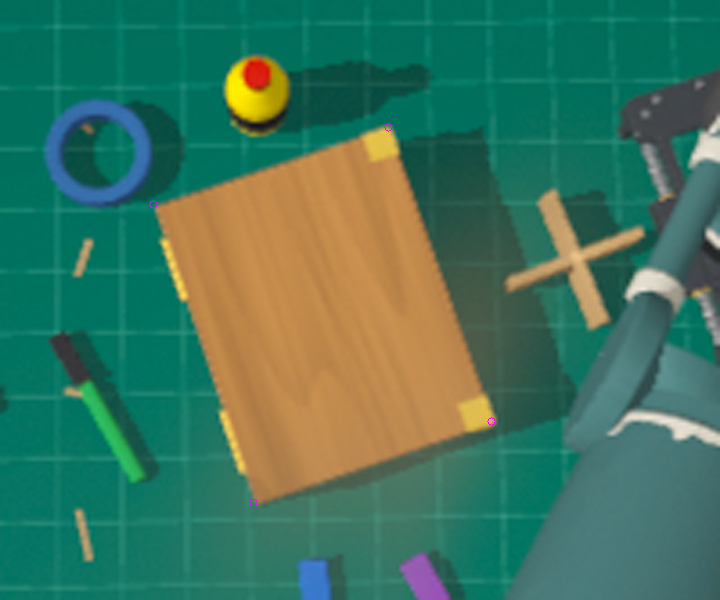

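Both views show the cover shut on the rim. Its corners lie within about 2–3 image pixels of the predicted shut ones, and every other thing is where it was. I hand the job in.

```bash
python3 -c "
from bench import *
print(close_job())"
```

```text
the job is handed in; nothing more can be done
None
```

The case is closed and the job is handed in at about 12 s of the 54 s allowed; `close_job` reports no verdict. With the fingers shut, I pushed the orange flap down flat while the cover stood open. I then went over the cover to its outer side and swung it shut.

**Flap:** the fingertips stopped at 50.2 mm with about 13 N of contact, against a flat height of 50 mm. The pictures taken before closing the cover showed it lying flat.

**Cover:** the fingertips stopped at 68.8 mm with about 15 N, against a shut height of 68.5 mm. In the last scene and top pictures its corners lie within about 2–3 pixels of where a shut cover should be, which is as good as the original fit.

**Other things:** by eye, the case, glue, cross, marker and tape are unmoved in the last pictures. I did not re-measure their positions, and the cup, sketchbook and square were outside the final cropped views. The eraser was last seen in its compartment before the cover closed, so it was not checked after that. The arm ended clear of everything, with wrist force under 1 N.

No check failed or disagreed.

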